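Set out a porcelain kit from the pot carousel

ROBOT

A 6-joint arm with a two-finger parallel gripper is mounted at the origin on a cart in front of the work surface, level with it; the furniture and walls round the work are solid. World frame = base frame: x ahead of the robot, y to its left, z up, the work surface at z = 0. Lengths are in m, angles in rad, forces in N, time in s.
With the tool pointing down it reaches from about 0.425 to 0.95 m from the base axis. Payload 3.5 kg.
Tool frame: the origin (TCP) lies between the finger pads; the fingertips stand 19 mm ahead of it and the grasp point (between the pads) is the TCP; z points along the fingers, y is the line along which they close (so a half turn about z gives the same grasp; the last joint's range is limited). The gripper opens to 85 mm and grips with 20 to 120 N. Pads are 22 mm wide; open, the fingers measure 114 mm over their backs; the gripper's body (76 mm by 85 mm) begins 54 mm behind the grasp point. The pads swing forward as they close: fully open they stand 13 mm farther back than shut.
Start: joints at [1.139, 0.286, 1.577, -0, 1.279, -0.15], TCP at [0.188, 0.648, 0.25] pointing down, gripper open.
Joint ranges: [-2.77, 2.77], [-0.9, 2.22], [0.21, 2.48], [-1.53, 4.67], [0.24, 2.81], [-2.84, 2.84]. Speed limits (rad/s): [2.79, 2.79, 3.14, 3.14, 3.14, 3.14].

INTERFACE

Orientations are given as a unit quaternion [x, y, z, w].
In Python, from plant import get_state, cams, ctrl gives the robot as it stands. The module is installed in compiled form; this text tells all that it offers.
- The arm moves only by the tool jog_arm, never from a script. Its argument "deltas" is text: rows parted by semicolons, each of 6 numbers parted by spaces: the shift along the world's x, y, z normalised to -1 to 1, where 1 is 0.02 m, then the turn, a rotation vector about the world's x, y, z normalised to -1 to 1, where 1 is 0.1 rad. In form: x y z ax ay az; .... A call has 1 to 20 rows; each row shifts and turns the commanded pose from where the row before left it; what a row does not reach is not made up. A row lasts 1/8 s, in which the tool goes at most 62.5 mm and 10.7 degrees, less where a joint would pass 70% of its speed; a pose out of reach is approached as far as the arm can. A call with a number of a shift or a turn outside -1 to 1 is refused whole. A call with a gripper value outside its range is refused whole. "gripper" is the opening, from 0 (shut) to 1 (fully open), set as the call begins (left out, the last holds). The fingers move at their own pace and stop on an object; "squeeze" is the grip in N (left out, the last holds). Time passes only in rows, so rows that do not move let the fingers close. It gives the time, the measured TCP pose, the force, the opening and the grip force at its end, in the units of the state.
- get_state(): the state, without advancing time (a new reading comes with each control period).
- cams.read_camera(name): name is "scene" or "top" or "wrist"; returns a dict with "color" (400x640x3 uint8, blue, green, red), "vfov" (degrees; the focal length in pixels is half the picture's height over the tangent of half this angle, whatever the lens; pixels are square), "cx", "cy" (the principal point, pixels), "rvec" (rotation vector, rad) and "tvec" (3), from world to camera coordinates, as OpenCV has them. Camera axes: x right, y down, z forward; pixel columns grow to the right and rows downward; lengths in m; the calibration is good to about 2 mm. A picture is of the moment at which its call begins. There is no depth.
- ctrl.sign_off(): hands the job in; it is judged then, once.
The state is a dict: "time": time; "qpos": joint angles; "dq": joint speeds; "joint_efforts": joint torques, N m; "eef_pos": TCP position; "tcp_rot": TCP orientation; "contact_force": force on the tool from outside, world axes, zero at the start; "wrist_torque": the same for the moment, N m; "opening": opening from 0.0 (shut) to 1.0 (fully open); "finger_force": force on a finger pad.
Only numpy, scipy, OpenCV 4.12 (cv2) and the standard library are available. Lean on these libraries where they do the work, as an engineer would, in place of code of your own. Each camera call takes 0.05 s, during which the arm holds its last target. There are 200 camera calls.

TASK

Set out the porcelain kit on the white mixing slab: every shallow open paste pot from the carousel (turn it by its knob to bring them to the opening in the clear hood, one after another) and the low glass dish from between the pots in the crowded rack, all standing upright on the slab. Leave the lidded pots standing in the carousel and in the rack and do not disturb the other things on the table; when you finish, the carousel must be turned so that its grey blank block fills the opening.

Things in the scene. Friction and masses are not known exactly. Their poses are not given: they have to be found in the camera images.
- carousel_stand: Fixed carousel stand: round foot plate, 322 mm across, and clear hood (radius 158 mm, roof 67 to 70 mm above the table, from 36 mm off the axis outwards) that roofs and walls in all but one 68 degree opening on the stand's -x side, towards the robot. 9 mm posts, 71 mm high, 156 mm from the axis at the opening's edges. Origin: on the axis at table height; z up.
- opening_mid (a point): Middle of the hood's opening: 100 mm from the carousel's axis, at the height of the carousel floor (18 mm above the table).
- carousel (a joint): Turning angle (rad) of the white tray, counter-clockwise from above positive, 0 at the start; turns both ways over several turns (friction about 0.12 N m), stays where it is left. Tray: radius 148 mm, floor 18 mm above the table, rim lip to 25 mm, hub radius 28 mm, six 60 degree sectors between 3 mm fins that reach 38 mm above the table: five open bays and one blank.
- knob_grip (a point): Grip point of the black bar knob on the carousel's axis, 96 mm above the table. The bar, 46 mm long, 12 mm thick, 30 mm high (78 to 108 mm above the table), is fixed to the tray and turns it; its length lies along this point's x axis, which points to the middle of the blank sector. Grip it across its 12 mm.
- blank_mid (a point): Middle of the blank sector, a raised grey block up to 63 mm above the table that closes the hood when it stands in the opening; this point is 100 mm from the axis, 18 mm above the table (inside the block). The bays' middles lie 100 mm from the axis at 60, 120, 180, 240 and 300 degrees from it.
- slab: Loose white ceramic mixing slab, flat, 120 (its x) by 180 (its y) by 8 mm, 0.45 kg. Origin: centre of its underside (its surface is 8 mm up); z up.
- glass_dish: Low glass dappen dish, 31 x 31 x 16 mm, square, its sides along the rack at the start, 30 g; stands in one of the four places of the rack. Grip it across 31 mm. Origin: centre of its underside.
- pot_rack: Fixed aluminium rack rail, 36 (its x) by 158 (its y) by 6 mm; items stand on it, 6 mm above the table, in a row along its y, four places 38 mm apart, centred, between 3 mm fins reaching 18 mm above the table. No room for fingers between neighbours; front and back of each place (its -x and +x) are open. Origin: centre of its underside; z up.
- paste_pot_1: Shallow open paste pot, round, 39 mm across and 18 mm high, 30 g, clear with beige filling, in one of the carousel's bays; two or three such pots are present, the missing one reads None throughout. Grip across its 39 mm. Origin: centre of its underside.
- paste_pot_2: Shallow open paste pot, round, 39 mm across and 18 mm high, 30 g, clear with beige filling, in one of the carousel's bays; two or three such pots are present, the missing one reads None throughout. Grip across its 39 mm. Origin: centre of its underside.
- paste_pot_3: Shallow open paste pot, round, 39 mm across and 18 mm high, 30 g, clear with beige filling, in one of the carousel's bays; two or three such pots are present, the missing one reads None throughout. Grip across its 39 mm. Origin: centre of its underside.
- lidded_pot_1: Small pot with black screw lid, 34 mm across, 33 mm high, in a carousel bay; stays there. Origin: centre of its underside.
- lidded_pot_2: Small pot with black screw lid, 34 mm across, 33 mm high, in a carousel bay; stays there. Origin: centre of its underside.
- rack_pot_1: Small pot with pale screw lid, 31 mm across, 37 mm high, in the rack; stays there. Origin: centre of its underside.
- rack_pot_2: Small pot with pale screw lid, 31 mm across, 37 mm high, in the rack; stays there. Origin: centre of its underside.
- rack_pot_3: Small pot with pale screw lid, 31 mm across, 37 mm high, in the rack; stays there. Origin: centre of its underside.
- cast: Beige dental cast, 53 x 58 x 26 mm, bystander on the table. Origin: centre of its underside.
- spatula: Plaster spatula with red handle, 218 mm long (its y), bystander on the table. Origin: centre of its underside.
- bur_stand: Round blue bur stand, 61 mm across, 32 mm high, bystander on the table. Origin: centre of its underside.
Things that resemble listed ones, but are neither listed nor needed, are in the scene too. What is shaped like the glass_dish but black is not meant. What is shaped like the rack_pot_1 but orange is not meant.

How it is judged:
At the end, for the whole second after the job is handed in: Each paste pot present and the glass dish stand upright (0.15 rad) and still, centres on the slab; blank_mid is within 20 mm of opening_mid and the carousel is at rest; lidded pots upright in the carousel, rack pots upright within 15 mm of their places (x of paste_pot_1 in the frame of slab between -0.058 and 0.058 m and y of paste_pot_1 in the frame of slab between -0.088 and 0.088 m and z of paste_pot_1 in the frame of slab between 0.003 and 0.013 m and angle between each of paste_pot_1, paste_pot_2, paste_pot_3, glass_dish's own z axis and vertical below 0.15 rad and linear speed of each of paste_pot_1, paste_pot_2, paste_pot_3, glass_dish below 0.02 m/s and x of paste_pot_2 in the frame of slab between -0.058 and 0.058 m and y of paste_pot_2 in the frame of slab between -0.088 and 0.088 m and z of paste_pot_2 in the frame of slab between 0.003 and 0.013 m and x of paste_pot_3 in the frame of slab between -0.058 and 0.058 m and y of paste_pot_3 in the frame of slab between -0.088 and 0.088 m and z of paste_pot_3 in the frame of slab between 0.003 and 0.013 m and x of glass_dish in the frame of slab between -0.058 and 0.058 m and y of glass_dish in the frame of slab between -0.088 and 0.088 m and z of glass_dish in the frame of slab between 0.003 and 0.013 m and angle between slab's own z axis and vertical below 0.1 rad and horizontal distance between blank_mid and opening_mid below 0.02 m and velocity of joint carousel between -0.05 and 0.05 rad/s and horizontal distance between each of lidded_pot_1, lidded_pot_2 and knob_grip below 0.145 m and height (world z) of each of lidded_pot_1, lidded_pot_2 above 0.012 m and angle between each of lidded_pot_1, lidded_pot_2, rack_pot_1, rack_pot_2, rack_pot_3's own z axis and vertical below 0.2 rad and distance of each of rack_pot_1, rack_pot_2, rack_pot_3 from where it was at the start of the episode below 0.015 m); the robot touches nothing.
It fails at once if the cast, the spatula or the bur stand is pushed more than 30 mm from its place (distance of any of cast, spatula, bur_stand from where it was at the start of the episode above 0.03 m).
It fails at once if a lidded pot is taken out of the carousel (horizontal distance between any of lidded_pot_1, lidded_pot_2 and knob_grip above 0.18 m).
It fails at once if a rack pot is knocked over or out of the rack (angle between any of rack_pot_1, rack_pot_2, rack_pot_3's own z axis and vertical above 0.6 rad or distance of any of rack_pot_1, rack_pot_2, rack_pot_3 from where it was at the start of the episode above 0.04 m).
Of paste_pot_1, paste_pot_2, paste_pot_3 only 2 to 3 are there at a start; the rules pass over those that are not, and their reading is None.
At some moment in a run one of slab may be knocked a few centimetres aside while the robot is not near it.
Once in a run the grip may slacken for a moment while it holds something.
It also fails if it takes over 210 s, if anything falls off the work surface, if the arm or the gripper's body presses on something with over 40 N, if the wrist force passes 120 N, or if a joint passes its speed limit or range.

## Working session

There is one attempt and no reset: what is moved stays moved. The work goes in short steps, Python scripts to look and compute and a tool call to move; the robot and the scene stay as the last step left them, time stands still between calls to the robot, and variables do not carry over. Pictures are saved under pics/ and viewed, at most 14 in all, crops included, and the job is handed in when it is done.

Besides the shell and the picture viewer there is one more tool, called after "Call:" in YAML: its name, and indented under it one key for each argument. jog_arm: Moves the arm, as the interface text tells. Its arguments: {"type":"object","properties":{"deltas":{"type":"string"},"gripper":{"type":"number"},"squeeze":{"type":"number"}},"required":["deltas"]}

```bash
mkdir -p pics; cat > h.py <<'E'
import numpy as np, cv2
from plant import get_state, cams, ctrl
def shot(n,f=None):
    c=cams.read_camera(n)
    if f: cv2.imwrite('pics/'+f,c['color'])
    np.save('pics/'+n+'.npy',c,allow_pickle=True)
    return c
def load(n): return np.load('pics/'+n+'.npy',allow_pickle=True).item()
def K(c):
    f=c['color'].shape[0]/2/np.tan(np.radians(c['vfov'])/2)
    return np.array([[f,0,c['cx']],[0,f,c['cy']],[0,0,1.]])
def px2w(c,u,v,z):
    R=cv2.Rodrigues(np.array(c['rvec'],float))[0];t=np.array(c['tvec'],float).ravel()
    d=R.T@np.linalg.inv(K(c))@[u,v,1];o=-R.T@t
    return o+d*(z-o[2])/d[2]
def w2px(c,P):
    return cv2.projectPoints(np.array(P,float).reshape(-1,3),np.array(c['rvec'],float),np.array(c['tvec'],float),K(c),None)[0].reshape(-1,2)
E
python3 - <<'E'
from h import *
for n in('top','scene'):
    c=shot(n,n+'0.png'); R=cv2.Rodrigues(np.array(c['rvec'],float))[0]
    print(n,c['vfov'],c['cx'],c['cy'],-R.T@np.array(c['tvec']).ravel(),R[2])
s=get_state();print(s)
E
```

```text
top 47.97561637949879 318.98755625887776 195.948190547569 [0.37597993 0.00159822 1.5759036 ] [ 0.12875082  0.00208234 -0.99167479]
scene 45.11732214269146 315.49751061359154 200.52989241008228 [-0.23888684 -0.76694319  0.86274591] [ 0.58547183  0.56845027 -0.57800261]
{'time': 0.1, 'qpos': array([ 1.13902729e+00,  2.87116750e-01,  1.57804101e+00,  2.50476204e-05,
        1.27859904e+00, -1.50009418e-01]), 'dq': array([ 0.00015446, -0.000206  , -0.00428437,  0.00286813, -0.00295518,
       -0.00048913]), 'joint_efforts': array([-2.10963103e-04, -4.07297158e+01, -2.93698096e+01, -2.02568472e-04,
        3.38442915e-03, -4.58784797e-06]), 'eef_pos': array([0.18741818, 0.64788031, 0.24905337]), 'tcp_rot': array([ 1.40417766e-01,  9.90091753e-01, -1.03317451e-03, -3.21828104e-04]), 'contact_force': array([0.6317428 , 0.79653853, 0.5464499 ]), 'wrist_torque': array([-0.01103956, -0.01440248, -0.01538286]), 'finger_force': 0.0, 'opening': 1.0026253618219536}
```

View pics/top0.png

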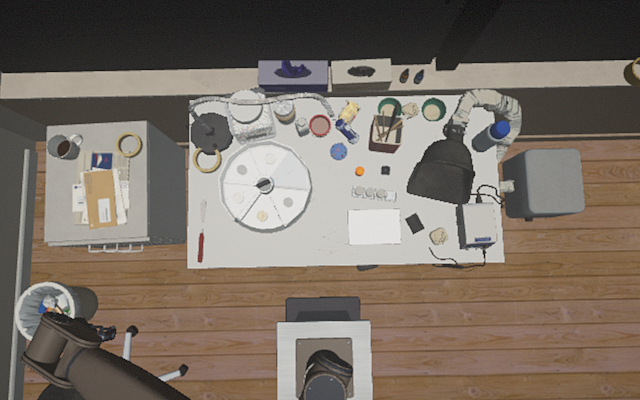

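View pics/scene0.png

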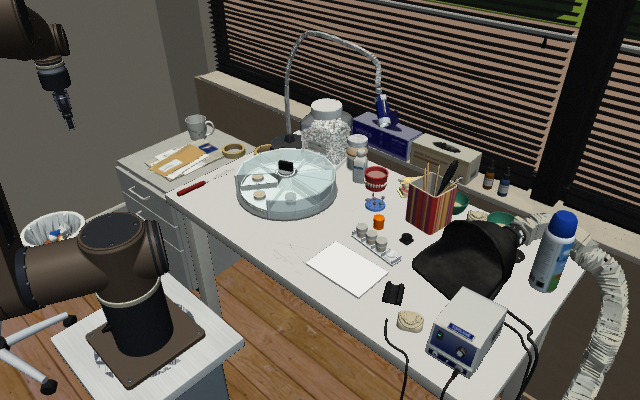

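The top view shows the carousel at about (266,185), the rack at (373,193), the slab at (374,227), the cast at (438,236), the spatula at (201,232) and the bur stand at (338,151). Next is a close crop to tell the pots apart.

```bash
python3 - <<'E'
from h import *
c=load('top');im=c['color']
a=cv2.resize(im[135:240,215:320],(600,600),interpolation=cv2.INTER_CUBIC)
s=load('scene')['color']
b=cv2.resize(s[140:225,225:345],(800,567),interpolation=cv2.INTER_CUBIC)
r=cv2.resize(im[160:250,340:450],(733,600),interpolation=cv2.INTER_CUBIC)
cv2.imwrite('pics/a.png',a);cv2.imwrite('pics/r.png',r);cv2.imwrite('pics/b.png',b)
E
```

```text
(no output)
```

View pics/a.png

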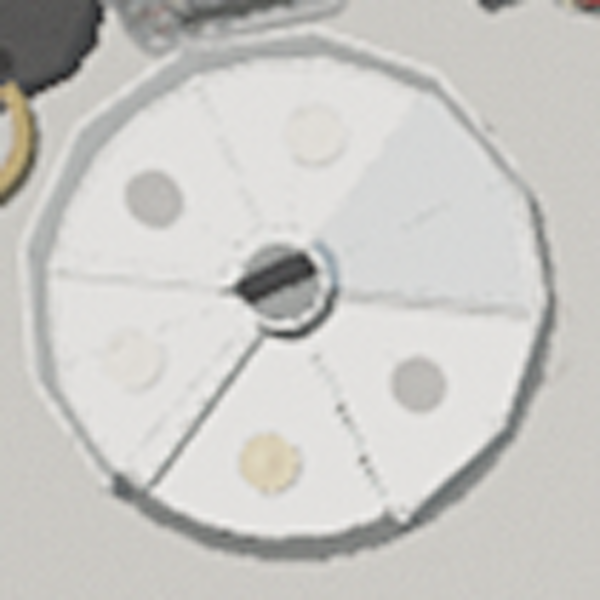

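View pics/r.png

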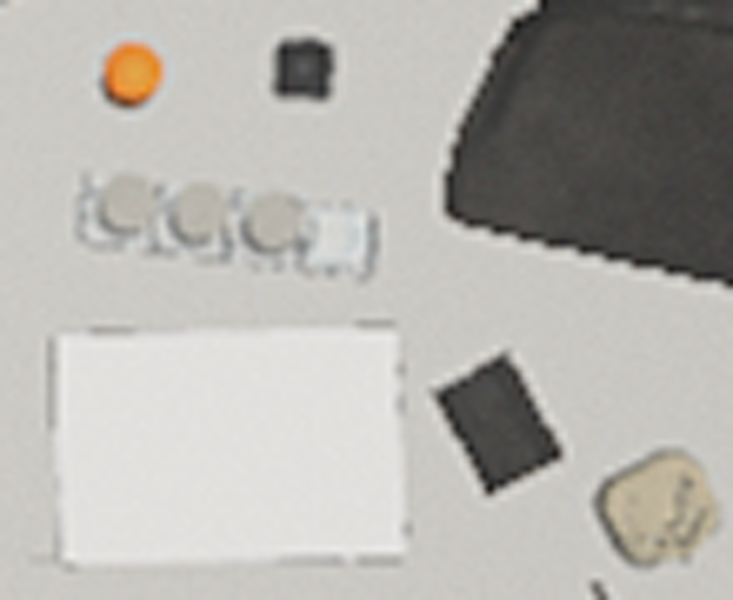

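Candidates by top-image pixel:
- **Paste pots:** beige at (262,216) in the opening, plus pale ones under the hood at (270,158) and (238,198).
- **Dark lidded pots, which stay:** (242,170) and (288,202).
- **Dish:** the clear square at the rack's right end (391,195). The black square at (385,170) and the orange pot at (360,171) are decoys.

```bash
python3 - <<'E'
from h import *
c=load('top')
A=lambda x,y:(215+x/5.714,135+y/5.714)
Rr=lambda x,y:(340+x/6.664,160+y/6.667)
def p(n,uv,z): print(n,np.round(uv,1),px2w(c,*uv,z).round(4)[:2])
p('postL',A(122,485),.071);p('postR',A(402,520),.071)
p('knob',A(277,278),.108);p('knobends',A(240,290),.108);p('knobends',A(315,262),.108)
p('hubhole',A(278,285),.069)
p('pot0',A(270,462),.036);p('potL',A(133,360),.036);p('potT',A(316,134),.036)
p('lidR',A(418,384),.051);p('lidL',A(153,198),.051)
for q in[(52,338),(398,325),(405,553),(65,563)]:p('slab',Rr(*q),.008)
for q in[(128,205),(199,215),(274,223)]:p('rack',Rr(*q),.043)
p('dish',Rr(337,237),.022)
for q in[(80,240),(375,275),(85,175),(375,210)]:p('rackcorner',Rr(*q),.012)
p('orange',Rr(132,72),.037);p('black',Rr(303,68),.016);p('cast',Rr(660,508),.026);p('cutter',Rr(500,425),.01)
E
```

```text
postL [236.4 219.9] [0.4963 0.2837]
postR [285.4 226. ] [0.4723 0.1194]
knob [263.5 183.7] [0.6114 0.1874]
knobends [257.  185.8] [0.6049 0.2088]
knobends [270.1 180.9] [0.6203 0.1653]
hubhole [263.7 184.9] [0.6135 0.1917]
pot0 [262.3 215.9] [0.5111 0.2012]
potL [238.3 198. ] [0.5746 0.2838]
potT [270.3 158.5] [0.7116 0.1722]
lidR [288.2 202.2] [0.5546 0.1106]
lidL [241.8 169.7] [0.6711 0.2693]
slab [347.8 210.7] [ 0.5253 -0.0949]
slab [399.7 208.7] [ 0.5284 -0.2768]
slab [400.8 242.9] [ 0.4092 -0.2753]
slab [349.8 244.4] [ 0.4077 -0.0983]
rack [359.2 190.7] [ 0.5901 -0.134 ]
rack [369.9 192.2] [ 0.5841 -0.1705]
rack [381.1 193.4] [ 0.5792 -0.209 ]
dish [390.6 195.5] [ 0.5739 -0.2445]
rackcorner [352. 196.] [ 0.5764 -0.1109]
rackcorner [396.3 201.2] [ 0.5546 -0.2652]
rackcorner [352.8 186.2] [ 0.6109 -0.1146]
rackcorner [396.3 191.5] [ 0.589  -0.2667]
orange [359.8 170.8] [ 0.6609 -0.1389]
black [385.5 170.2] [ 0.665  -0.2312]
cast [439.  236.2] [ 0.4292 -0.4043]
cutter [415.  223.7] [ 0.4746 -0.3274]
```

View pics/b.png

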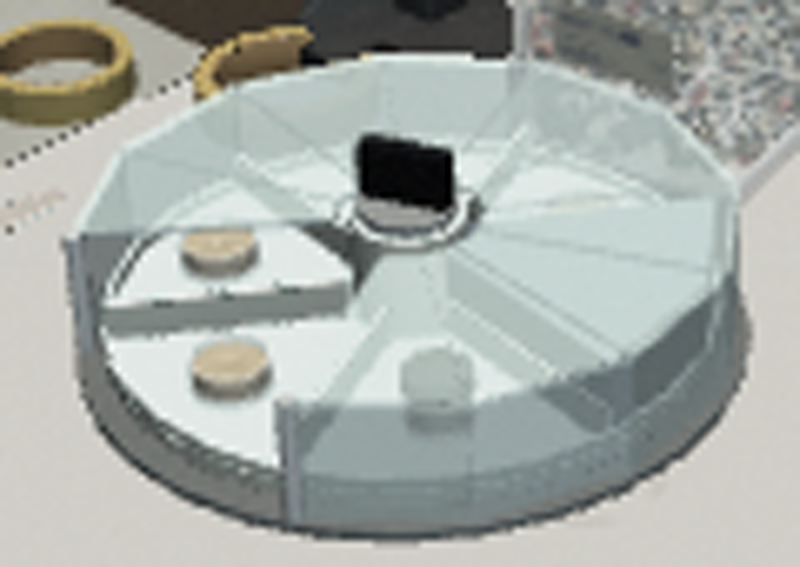

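Call:
jog_arm:
  deltas: "0.7 -0.98 0 0 0 0.07;0.7 -0.98 0 0 0 0.07;0.7 -0.98 0 0 0 0.07;0.7 -0.98 0 0 0 0.07;0.7 -0.98 0 0 0 0.07;0.7 -0.98 0 0 0 0.07;0.7 -0.98 0 0 0 0.07;0.7 -0.98 0 0 0 0.07;0.7 -0.98 0 0 0 0.07;0.7 -0.98 0 0 0 0.07;0.7 -0.98 0 0 0 0.07;0.7 -0.98 0 0 0 0.07;0.7 -0.98 0 0 0 0.07;0.7 -0.98 0 0 0 0.07;0.7 -0.98 0 0 0 0.07;0.7 -0.98 0 0 0 0.07;0.7 -0.98 0 0 0 0.07;0.7 -0.98 0 0 0 0.07;0.7 -0.98 0 0 0 0.07;0.7 -0.98 0 0 0 0.07"
  gripper: 0.65

```text
time: 2.6
eef_pos: [0.4677, 0.2556, 0.2497]
tcp_rot: [0.071, 0.997, -0.0, -0.0]
contact_force: [0.2, 0.4, -0.3]
opening: 0.649
finger_force: 0.0
```

Call:
jog_arm:
  deltas: "0.7 -0.9 0 0 0 0;0.7 -0.9 0 0 0 0;0 -0.6 0 0 0 0;0 0 0 0 0 0;0 0 0 0 0 0"

```text
time: 3.22
eef_pos: [0.4951, 0.2088, 0.2502]
tcp_rot: [0.071, 0.998, 0.0, -0.0]
contact_force: [-0.2, 0.2, -0.7]
opening: 0.651
finger_force: 0.0
```

```bash
python3 - <<'E'
from h import *
c=shot('wrist','w1.png');s=get_state();R=cv2.Rodrigues(np.array(c['rvec'],float))[0]
print(s['eef_pos'],s['tcp_rot'],s['opening'],s['qpos'].round(2),-R.T@np.array(c['tvec']).ravel(),R[2],R[0])
E
```

```text
[0.49519244 0.20890923 0.25029387] [ 7.04419564e-02  9.97515873e-01  8.79228896e-05 -7.54234749e-05] 0.6500148737784104 [ 0.21 -0.02  1.91  0.    1.25 -1.22] [0.41159762 0.2202452  0.37223009] [ 0.32529233 -0.04634622 -0.94447707] [1.41298366e-01 9.89967052e-01 8.68649205e-05]
```

View pics/w1.png

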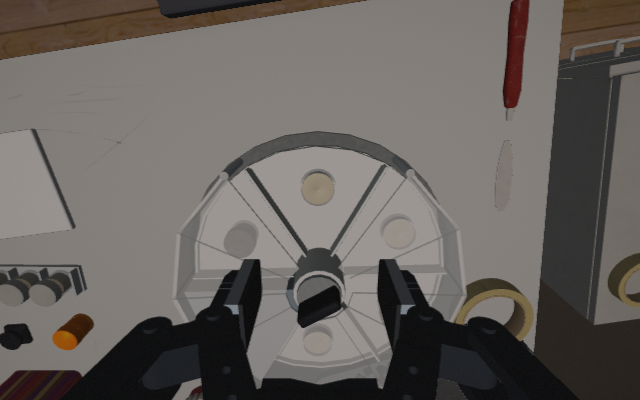

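The wrist view shows the paste pot in the opening at (318,187), the post tops at (224,176) and (411,176), the knob at (319,306), and the carousel rear pots below it.

```bash
python3 - <<'E'
from h import *
c=load('wrist')
def p(n,uv,z): print(n,px2w(c,*uv,z).round(4)[:2])
p('postL',(411,176),.071);p('postR',(224,176),.071);p('pot',(318,187),.036);p('potL',(398,232),.036);p('lidR',(241,238),.051)
p('knob',(319.5,306.5),.108);p('ring',(318,290),.069)
p('finL',(385,168),.038);p('finR',(249,170),.038);p('finLi',(333,249),.038);p('finRi',(305,250),.038)
p('slabc',(75,228),.008);p('slabc',(33,130),.008)
p('ke1',(302,318),.108);p('ke2',(337,294),.108)
E
```

```text
postL [0.5015 0.2938]
postR [0.4769 0.1215]
pot [0.5101 0.205 ]
potL [0.5736 0.2848]
lidR [0.5499 0.1169]
knob [0.6052 0.1929]
ring [0.6129 0.1903]
finL [0.4991 0.2759]
finR [0.4815 0.1375]
finLi [0.5832 0.2114]
finRi [0.58   0.1803]
slabc [ 0.5277 -0.0893]
slabc [ 0.4118 -0.0905]
ke1 [0.6157 0.1746]
ke2 [0.5938 0.211 ]
```

Call:
jog_arm:
  deltas: "0.75 -0.25 0 0 0 0;0 0 -1 0 0 0;0 0 -1 0 0 0;0 0 -1 0 0 0;0 0 -1 0 0 0;0 0 -1 0 0 0;0 0 -1 0 0 0;0 0 -1 0 0 0;0 0 -1 0 0 0;0 0 -1 0 0 0;0 0 -0.4 0 0 0;0 0 0 0 0 0;0 0 0 0 0 0"

```text
time: 4.9
eef_pos: [0.5112, 0.2035, 0.0629]
tcp_rot: [0.071, 0.997, 0.0, 0.001]
contact_force: [1.0, 0.3, -0.9]
opening: 0.653
finger_force: 0.0
```

```bash
python3 - <<'E'
from h import *
c=shot('wrist','w2.png');s=get_state();print(s['eef_pos'],s['contact_force'])
cv2.imwrite('pics/w2c.png',cv2.resize(c['color'][150:400,140:500],(720,500)))
E
```

```text
[0.51133651 0.20353761 0.06316004] [0.55125876 0.39813532 0.19956088]
```

View pics/w2c.png

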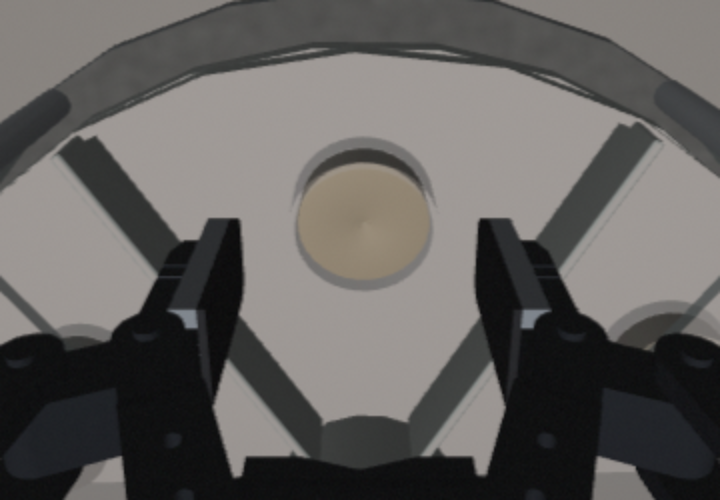

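Call:
jog_arm:
  deltas: "0 0 -0.6 0 0 0;0 0 -0.6 0 0 0;0 0 0 0 0 0;0 0 0 0 0 0"

```text
time: 5.45
eef_pos: [0.5106, 0.2034, 0.0381]
tcp_rot: [0.071, 0.997, -0.0, -0.0]
contact_force: [-0.4, -0.7, -0.1]
opening: 0.652
finger_force: 0.0
```

Call:
jog_arm:
  deltas: "0 0 0 0 0 0;0 0 0 0 0 0;0 0 0 0 0 0;0 0 0 0 0 0;0 0 0 0 0 0;0 0 0 0 0 0"
  gripper: 0.2
  squeeze: 30

```text
time: 6.2
eef_pos: [0.5112, 0.2035, 0.0389]
tcp_rot: [0.071, 0.997, 0.0, 0.001]
contact_force: [0.8, -0.5, 3.7]
opening: 0.439
finger_force: 30.4
```

Call:
jog_arm:
  deltas: "0 0 0.5 0 0 0;0 0 1 0 0 0;0 0 1 0 0 0;0 0 1 0 0 0;0 0 1 0 0 0;0 0 1 0 0 0;0 -0.5 0.5 0 0 0;0 -1 0 0 0 0;0 -1 0 0 0 0;0 -1 0 0 0 0;0 -1 0 0 0 0;0 -1 0 0 0 0;0 -1 0 0 0 0;0 -1 0 0 0 0;0 -1 0 0 0 0;0 -1 0 0 0 0;0 -1 0 0 0 0;0 -1 0 0 0 0;0 -1 0 0 0 0;0 -1 0 0 0 0"

```text
time: 8.7
eef_pos: [0.5092, -0.0682, 0.1568]
tcp_rot: [0.071, 0.997, 0.0, -0.001]
contact_force: [-0.2, 0.3, -0.2]
opening: 0.437
finger_force: 30.2
```

```bash
cat > slab.py <<'E'
from h import *
def slab(c):
    im=c['color'].astype(int);g=im.min(2)
    P=w2px(c,[[x,y,.008] for x,y in[(.36,-.04),(.36,-.33),(.555,-.33),(.555,-.04)]])
    m=np.zeros(g.shape,np.uint8);cv2.fillPoly(m,[P.astype(int)],1)
    b=((g>213)&(m>0)).astype(np.uint8)
    n,l,st,ce=cv2.connectedComponentsWithStats(b)
    k=1+np.argmax(st[1:,4]);pts=cv2.findContours((l==k).astype(np.uint8),0,2)[0][0].reshape(-1,2)
    W=np.array([px2w(c,u,v,.008)[:2] for u,v in pts],np.float32)
    (cx,cy),(w,h),a=cv2.minAreaRect(W);return (round(cx,4),round(cy,4)),(round(w,3),round(h,3)),round(a,1),st[k,4]
if __name__=='__main__':
    c=load('top');print(slab(c),np.percentile(c['color'][220:235,360:390].min(2),[5,50]),c['color'][250:255,360:390].min(2).mean())
    c=shot('top','t2.png');print(slab(c));s=get_state();print(s['opening'],s['finger_force'],s['eef_pos'])
    c=shot('wrist','w3.png')
E
python3 slab.py
```

```text
((0.4702, -0.1842), (0.18, 0.118), 88.8, np.int32(1712)) [221. 222.] 194.93333333333334
((0.4681, -0.2017), (0.147, 0.122), 88.8, np.int32(1255))
0.4350853723600369 30.198165403999155 [ 0.50943095 -0.07007432  0.15698378]
```

View pics/w3.png

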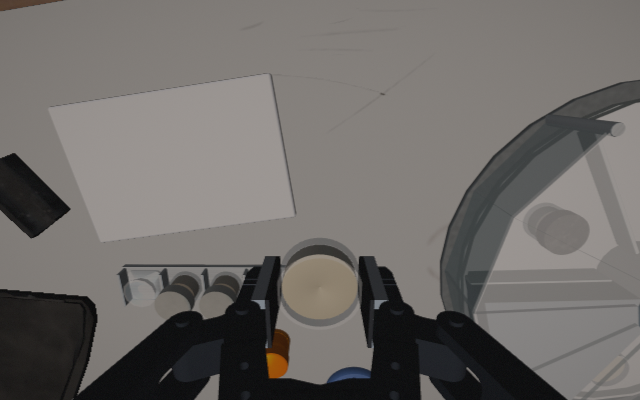

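The pot is held, and the slab is at corners (270,74), (295,215), (101,242) and (49,107). The dish shows at the rack's left end in this view (142,286).

```bash
python3 - <<'E'
from h import *
c=load('wrist')
Q=[px2w(c,u,v,.008)[:2].round(4) for u,v in[(270,74),(295,215),(101,242),(49,107)]];print(Q,np.mean(Q,0))
for n,u,v,z in[('dish top',143,286,.022),('rp',180,290,.043),('rackL',122,268,.018),('rackfr',170,268,.018)]:print(n,px2w(c,u,v,z).round(4))
E
```

```text
[array([ 0.4113, -0.0942]), array([ 0.5273, -0.0946]), array([ 0.5279, -0.2714]), array([ 0.4101, -0.2703])] [ 0.46915  -0.182625]
dish top [ 0.5697 -0.2387  0.022 ]
rp [ 0.566  -0.1949  0.043 ]
rackL [ 0.5513 -0.2541  0.018 ]
rackfr [ 0.5574 -0.2118  0.018 ]
```

Call:
jog_arm:
  deltas: "-0.3 -1 0 0 0 0;-0.3 -1 0 0 0 0;0 -1 0 0 0 0;0 -1 0 0 0 0;0 -1 0 0 0 0;0 -1 0 0 0 0;0 -1 0 0 0 0;0 -1 0 0 0 0;0 0 -1 0 0 0;0 0 -1 0 0 0;0 0 -1 0 0 0;0 0 -1 0 0 0;0 0 -1 0 0 0;0 0 -0.8 0 0 0;0 0 -0.4 0 0 0;0 0 0 0 0 0;0 0 0 0 0 0"

```text
time: 10.92
eef_pos: [0.4992, -0.227, 0.0351]
tcp_rot: [0.071, 0.997, -0.0, 0.001]
contact_force: [-0.6, 0.2, 0.6]
opening: 0.436
finger_force: 30.2
```

Call:
jog_arm:
  deltas: "0 0 -0.2 0 0 0;0 0 -0.08 0 0 0;0 0 0 0 0 0;0 0 0 0 0 0"

```text
time: 11.42
eef_pos: [0.4988, -0.2267, 0.029]
tcp_rot: [0.071, 0.997, -0.0, 0.0]
contact_force: [-0.5, 0.4, 0.6]
opening: 0.437
finger_force: 30.3
```

Call:
jog_arm:
  deltas: "0 0 0 0 0 0;0 0 0 0 0 0;0 0 0 0 0 0;0 0 0.5 0 0 0;0 0 1 0 0 0;0 0 1 0 0 0;0 0 1 0 0 0;0 0 1 0 0 0;0 0 1 0 0 0;0 0 1 0 0 0"
  gripper: 0.65

```text
time: 12.68
eef_pos: [0.4987, -0.2266, 0.1602]
tcp_rot: [0.071, 0.997, -0.0, 0.0]
contact_force: [-0.1, -0.4, 0.2]
opening: 0.653
finger_force: 0.0
```

```bash
python3 - <<'E'
from h import *
c=shot('wrist','w4.png');s=get_state();print(s['eef_pos'],s['qpos'].round(2))
E
```

```text
[ 0.50025824 -0.22762472  0.16333969] [-0.61  0.1   1.96 -0.    1.07 -2.04]
```

View pics/w4.png

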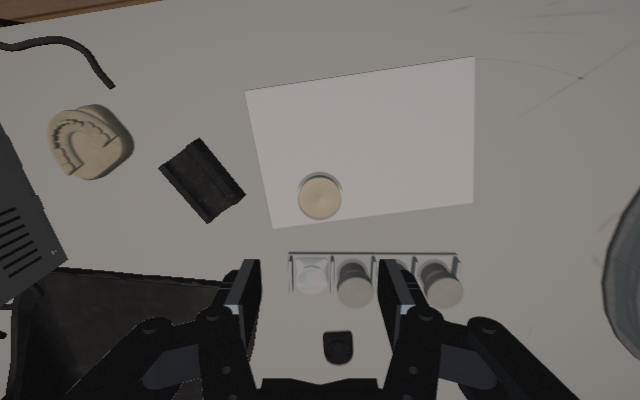

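The pot stands upright on the slab (319,197). The dish is at (312,277) in the rack, next to the dark lamp shade whose edge runs to (250,285). Before rotating I'll triangulate the shade corner and the dish.

```bash
python3 - <<'E'
from h import *
t=load('top');w=load('wrist')
for z in(0,.03,.06,.1,.15,.2):
    print(z,'top corner',px2w(t,407.5,192.3,z)[:2].round(3),'w4 edge',px2w(w,222,282,z)[:2].round(3),px2w(w,130,274,z)[:2].round(3))
print('dish top',px2w(w,312.5,277,.022).round(4), 'corners',[px2w(w,u,v,.022)[:2].round(4) for u,v in[(295,261),(328,261),(330,293),(296,293)]])
print('fin tops',[px2w(w,u,253,.018)[:2].round(4) for u in(290,331,373,415,457)])
print('pots',[px2w(w,u,v,.043)[:2].round(4) for u,v in[(354,290),(443,290)]])
print('cur pot',px2w(w,319,197,.026).round(4),'slab',[px2w(w,u,v,.008)[:2].round(4) for u,v in[(246,90),(475,57),(473,203),(273,228)]])
im=w['color'][235:330,200:480];cv2.imwrite('pics/w4c.png',cv2.resize(im,None,fx=2.8,fy=2.8,interpolation=cv2.INTER_CUBIC))
E
```

```text
0 top corner [ 0.587 -0.308] w4 edge [ 0.581 -0.335] [ 0.559 -0.421]
0.03 top corner [ 0.583 -0.302] w4 edge [ 0.563 -0.322] [ 0.544 -0.399]
0.06 top corner [ 0.579 -0.296] w4 edge [ 0.545 -0.309] [ 0.529 -0.377]
0.1 top corner [ 0.574 -0.289] w4 edge [ 0.522 -0.292] [ 0.508 -0.348]
0.15 top corner [ 0.567 -0.279] w4 edge [ 0.493 -0.271] [ 0.483 -0.311]
0.2 top corner [ 0.56  -0.269] w4 edge [ 0.463 -0.25 ] [ 0.457 -0.275]
dish top [ 0.574 -0.244  0.022] corners [array([ 0.5559, -0.2569]), array([ 0.56  , -0.2281]), array([ 0.5929, -0.2307]), array([ 0.5885, -0.2614])]
fin tops [array([ 0.5495, -0.2606]), array([ 0.5546, -0.2246]), array([ 0.5599, -0.1878]), array([ 0.5652, -0.151 ]), array([ 0.5704, -0.1142])]
pots [array([ 0.5784, -0.2092]), array([ 0.589 , -0.1355])]
cur pot [ 0.4988 -0.2273  0.026 ] slab [array([ 0.4098, -0.272 ]), array([ 0.4112, -0.0958]), array([ 0.5291, -0.0962]), array([ 0.5278, -0.2731])]
```

View pics/w4c.png

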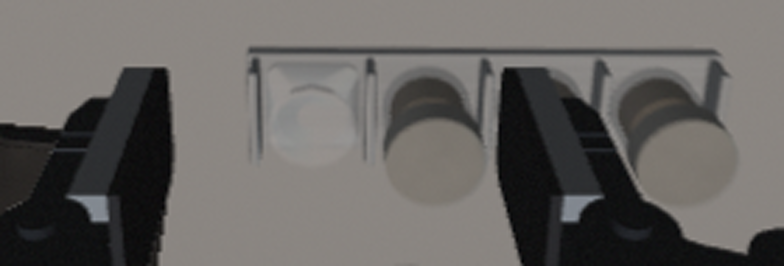

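Call:
jog_arm:
  deltas: "0.23 -0.055 0 0 0 -1;0.23 -0.055 0 0 0 -1;0.23 -0.055 0 0 0 -1;0.23 -0.055 0 0 0 -1;0.23 -0.055 0 0 0 -1;0.23 -0.055 0 0 0 -1;0.23 -0.055 0 0 0 -1;0.23 -0.055 0 0 0 -1;0.23 -0.055 0 0 0 -1;0.23 -0.055 0 0 0 -1;0.23 -0.055 0 0 0 -1;0.23 -0.055 0 0 0 -1;0.23 -0.055 0 0 0 -1;0.23 -0.055 0 0 0 -1;0.23 -0.055 0 0 0 -1;0.23 -0.055 0 0 0 -0.75;0 0 -1 0 0 0;0 0 -1 0 0 0;0 0 -1 0 0 0;0 0 0 0 0 0"
  gripper: 0.6

```text
time: 15.22
eef_pos: [0.5703, -0.2431, 0.0951]
tcp_rot: [0.757, 0.654, -0.001, -0.003]
contact_force: [-0.4, -0.6, 0.5]
opening: 0.601
finger_force: 0.0
```

```bash
python3 - <<'E'
from h import *
from scipy.spatial.transform import Rotation as Ro
c=shot('wrist','w5.png');s=get_state();y=Ro.from_quat(s['tcp_rot']).as_matrix()[:,1]
print(s['eef_pos'],np.degrees(np.arctan2(y[1],y[0])),s['qpos'].round(2),s['contact_force'])
cv2.imwrite('pics/w5c.png',cv2.resize(c['color'][120:370,140:500],(720,500)))
E
```

```text
[ 0.57133221 -0.24370602  0.09687167] -8.356143817180875 [-0.57  0.34  1.81 -0.    0.99 -0.42] [-0.58666126 -0.50320174 -0.29605327]
```

View pics/w5c.png

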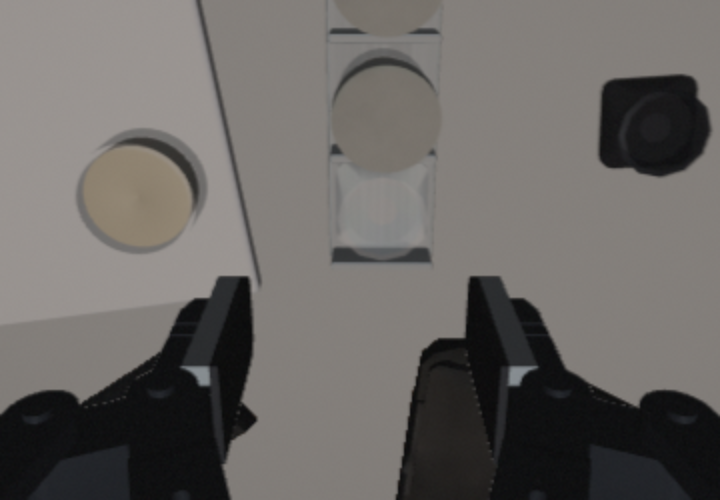

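The held view shows the dish at about (331,222) in the full frame, with the lamp shade corner near (352,290). I'll triangulate that corner.

```bash
python3 - <<'E'
from h import *
t=load('top');w=load('wrist')
def pm(c):
    R=cv2.Rodrigues(np.array(c['rvec'],float))[0];return K(c)@np.c_[R,np.array(c['tvec']).ravel()]
for q in[(352,290),(358,291)]:
    X=cv2.triangulatePoints(pm(t),pm(w),np.array([[407.5],[192.3]]),np.array([[q[0]],[float(q[1])]])).ravel();print((X[:3]/X[3]).round(4), w2px(t,X[:3]/X[3]),w2px(w,X[:3]/X[3]))
for z in(0,.02,.05,.08):print(z,px2w(w,352,290,z).round(3),px2w(w,345,325,z).round(3))
print('dish',px2w(w,331.5,222.5,.022),[px2w(w,140+u/2,120+v/2,.022).round(4)[:2] for u,v in[(337,165),(428,165),(424,240),(338,240)]])
print('fin end',[px2w(w,140+u/2,120+v/2,.018).round(4)[:2] for u,v in[(332,248),(431,248),(330,153),(436,153)]])
E
```

```text
[ 0.5868 -0.3086 -0.0021] [[407.47144035 192.42405968]] [[353.04942351 290.16785828]]
[ 0.5884 -0.3088 -0.0015] [[407.56275791 191.96566974]] [[355.18427326 290.66893356]]
0 [ 0.586 -0.307  0.   ] [ 0.577 -0.338  0.   ]
0.02 [ 0.586 -0.293  0.02 ] [ 0.578 -0.322  0.02 ]
0.05 [ 0.585 -0.273  0.05 ] [ 0.578 -0.297  0.05 ]
0.08 [ 0.585 -0.253  0.08 ] [ 0.579 -0.272  0.08 ]
dish [ 0.57860149 -0.2408473   0.022     ] [array([ 0.5663, -0.2255]), array([ 0.5942, -0.2296]), array([ 0.59  , -0.2548]), array([ 0.5626, -0.2508])]
fin end [array([ 0.5598, -0.2553]), array([ 0.5921, -0.26  ]), array([ 0.5644, -0.2226]), array([ 0.5973, -0.2274])]
```

Call:
jog_arm:
  deltas: "0.28 0.03 0 0 0 0;0 0 -1 0 0 0;0 0 -1 0 0 0;0 0 -0.6 0 0 0;0 0 0 0 0 0;0 0 0 0 0 0"

```text
time: 16.02
eef_pos: [0.5781, -0.2438, 0.0469]
tcp_rot: [0.757, 0.654, 0.0, 0.0]
contact_force: [-0.7, 0.9, 0.5]
opening: 0.599
finger_force: 0.0
```

```bash
python3 - <<'E'
from h import *
c=shot('wrist','w6.png');s=get_state();print(s['eef_pos'],s['contact_force'])
cv2.imwrite('pics/w6c.png',cv2.resize(c['color'][120:370,140:500],(720,500)))
E
```

```text
[ 0.57837113 -0.24396897  0.04740112] [ 0.18927905 -0.22685542  0.36723006]
```

View pics/w6c.png

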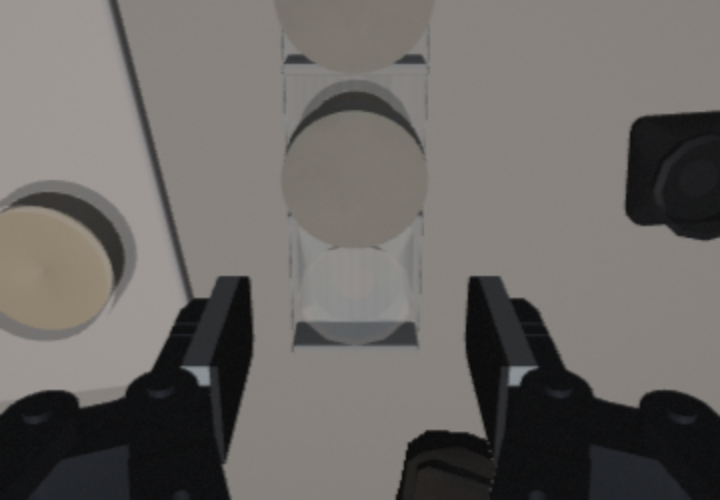

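Centred between the fingers. Now down and grip.

Call:
jog_arm:
  deltas: "0 0 -0.6 0 0 0;0 0 -0.35 0 0 0;0 0 0 0 0 0;0 0 0 0 0 0"

```text
time: 16.58
eef_pos: [0.5779, -0.2436, 0.0277]
tcp_rot: [0.757, 0.654, 0.0, -0.0]
contact_force: [-0.1, -0.0, -0.6]
opening: 0.6
finger_force: 0.0
```

Call:
jog_arm:
  deltas: "0 0 0 0 0 0;0 0 0 0 0 0;0 0 0 0 0 0;0 0 0 0 0 0;0 0 0 0 0 0;0 0 0 0 0 0"
  gripper: 0.15
  squeeze: 30

```text
time: 17.32
eef_pos: [0.5783, -0.2439, 0.0283]
tcp_rot: [0.757, 0.654, 0.0, 0.001]
contact_force: [-0.6, 0.1, 4.9]
opening: 0.34
finger_force: 30.1
```

Call:
jog_arm:
  deltas: "0 0 0.4 0 0 0;0 0 0.8 0 0 0;0 0 1 0 0 0;0 0 1 0 0 0;0 0 1 0 0 0;0 0 0.8 0 0 0;-0.67 0.91 0 0 0 0;-0.67 0.91 0 0 0 0;-0.67 0.91 0 0 0 0;-0.67 0.91 0 0 0 0;-0.67 0.91 0 0 0 0;-0.67 0.9 0 0 0 0;0 0 0 0 0 0;0 0 0 0 0 0"

```text
time: 19.08
eef_pos: [0.4981, -0.1352, 0.1284]
tcp_rot: [0.757, 0.654, 0.0, 0.001]
contact_force: [-1.0, -0.3, 0.1]
opening: 0.346
finger_force: 29.6
```

```bash
python3 - <<'E'
from h import *
c=shot('wrist','w7.png');s=get_state();print(s['eef_pos'],s['contact_force'],s['opening'])
cv2.imwrite('pics/w7c.png',c['color'])
E
```

```text
[ 0.49820996 -0.13537398  0.12830181] [-0.51546155  0.1530242   0.25586608] 0.34177211347201925
```

View pics/w7c.png

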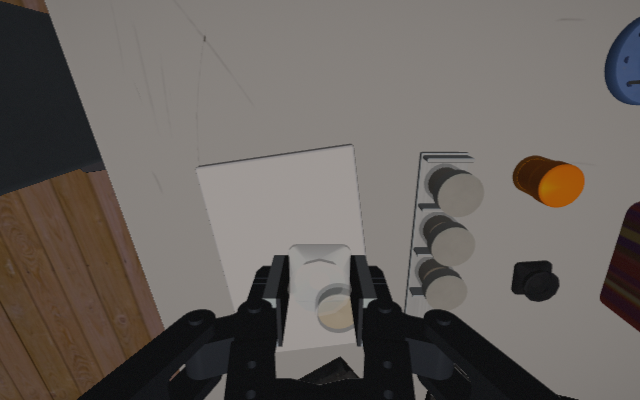

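The dish is held level over the slab, the three rack pots stand undisturbed at (460,195), (450,243) and (442,290), and the slab hasn't moved. Lowering.

Call:
jog_arm:
  deltas: "0 0 -1 0 0 0;0 0 -1 0 0 0;0 0 -1 0 0 0;0 0 -1 0 0 0;0 0 -0.5 0 0 0;0 0 -0.37 0 0 0;0 0 0 0 0 0;0 0 0 0 0 0"

```text
time: 20.12
eef_pos: [0.498, -0.135, 0.0308]
tcp_rot: [0.757, 0.654, 0.0, 0.001]
contact_force: [-0.2, 0.1, 0.0]
opening: 0.34
finger_force: 29.6
```

Call:
jog_arm:
  deltas: "0 0 0 0 0 0;0 0 0 0 0 0;0 0 0 0 0 0;0 0 0.4 0 0 0;0 0 1 0 0 0;0 0 1 0 0 0;0 0 1 0 0 0;0 0 1 0 0 0;0 0 1 0 0 0;0 0 1 0 0 0;0 0 1 0 0 0;0 0 1 0 0 0"
  gripper: 0.6

```text
time: 21.62
eef_pos: [0.4974, -0.1346, 0.1996]
tcp_rot: [0.757, 0.654, 0.0, 0.0]
contact_force: [-0.7, 0.1, -0.7]
opening: 0.601
finger_force: 0.0
```

Call:
jog_arm:
  deltas: "0.34 0.96 0 0 0 0.32;0.34 0.96 0 0 0 0.32;0.34 0.96 0 0 0 0.32;0.34 0.96 0 0 0 0.32;0.34 0.96 0 0 0 0.32;0.34 0.96 0 0 0 0.32;0.34 0.96 0 0 0 0.32;0.34 0.96 0 0 0 0.32;0.34 0.96 0 0 0 0.32;0.34 0.96 0 0 0 0.32;0.34 0.96 0 0 0 0.32;0.34 0.96 0 0 0 0.32;0.34 0.96 0 0 0 0.32;0.34 0.96 0 0 0 0.32;0.34 0.96 0 0 0 0.32;0.34 0.96 0 0 0 0.32;0.34 0.96 0 0 0 0.32;0 0 0 0 0 0;0 0 0 0 0 0"

```text
time: 24.0
eef_pos: [0.6129, 0.1916, 0.1981]
tcp_rot: [0.553, 0.833, -0.0, -0.0]
contact_force: [-0.0, -0.1, 0.4]
opening: 0.6
finger_force: 0.0
```

```bash
python3 - <<'E'
from h import *
c=shot('wrist','w8.png');s=get_state();print(s['eef_pos'],s['contact_force'],s['opening'],s['qpos'][5])
cv2.imwrite('pics/w8c.png',cv2.resize(c['color'][100:400,120:520],(800,600)))
t=shot('top')
E
```

```text
[0.61296028 0.19133564 0.19823047] [ 0.63113213 -0.28161033 -0.23459943] 0.6042308111866355 -0.2525867159596662
```

View pics/w8c.png

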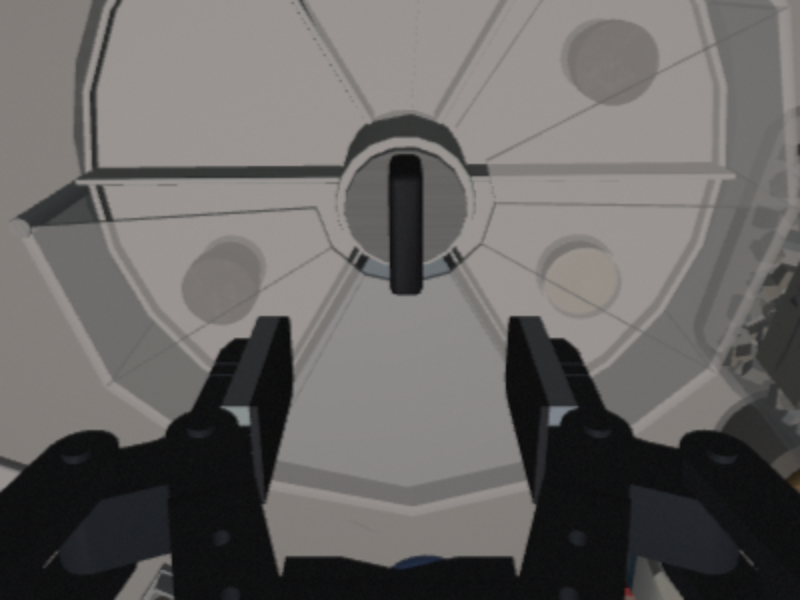

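The knob bar stands vertical in the picture at crop (405,225) and the hood hole ring is centred at (405,205), so the yaw matches. I've now used all 14 views, so from here I measure numerically.

```bash
python3 - <<'E'
from h import *
from scipy.spatial.transform import Rotation as Ro
c=load('wrist');s=get_state();M=Ro.from_quat(s['tcp_rot']).as_matrix();T=s['eef_pos'];print(T)
print('yaw tool y',np.degrees(np.arctan2(M[1,1],M[0,1])))
f=lambda u,v,z:px2w(c,120+u/2,100+v/2,z)
im=c['color'].astype(int)
# dark bar columns per row in full image
for v in range(180,250,6):
    r=np.where(im[v,300:346].max(1)<45)[0]; print(v,(300+r.min(),300+r.max()) if len(r) else None, end=' ')
print()
for n,p in[('ring',f(405,205,.069)),('barfar',f(406,293,.108)),('barnear',f(405,155,.078)),('barL',f(390,250,.108)),('barR',f(423,250,.108)),('fin1',f(80,178,.038)),('fin2',f(735,176,.038))]:
    print(n,p.round(4),'tool frame',(M.T@(p-T)).round(4))
E
```

```text
[0.6129349  0.19118434 0.1982365 ]
yaw tool y 22.763290895704078
180 (np.int64(315), np.int64(329)) 186 (np.int64(315), np.int64(330)) 192 (np.int64(315), np.int64(330)) 198 (np.int64(315), np.int64(330)) 204 (np.int64(315), np.int64(330)) 210 (np.int64(315), np.int64(330)) 216 (np.int64(315), np.int64(330)) 222 (np.int64(315), np.int64(330)) 228 (np.int64(300), np.int64(344)) 234 (np.int64(315), np.int64(345)) 240 (np.int64(315), np.int64(330)) 246 (np.int64(317), np.int64(328)) 
ring [0.6168 0.1898 0.069 ] tool frame [-0.0027  0.0031  0.1292]
barfar [0.6243 0.172  0.108 ] tool frame [-0.0221  0.0031  0.0902]
barnear [0.6077 0.2109 0.078 ] tool frame [0.0202 0.0029 0.1202]
barL [0.6128 0.185  0.108 ] tool frame [-0.0056 -0.0025  0.0902]
barR [0.6233 0.1894 0.108 ] tool frame [-0.0056  0.0089  0.0902]
fin1 [0.484 0.136 0.038] tool frame [-0.001  -0.1402  0.1603]
fin2 [0.7502 0.2488 0.038 ] tool frame [1.000e-04 1.489e-01 1.602e-01]
```

Call:
jog_arm:
  deltas: "0.17 -0.03 0 0 0 0;0 0 -1 0 0 0;0 0 -1 0 0 0;0 0 -1 0 0 0;0 0 -1 0 0 0;0 0 -0.8 0 0 0;0 0 0 0 0 0;0 0 0 0 0 0"
  gripper: 0.5

```text
time: 25.1
eef_pos: [0.617, 0.1913, 0.103]
tcp_rot: [0.553, 0.833, 0.0, 0.0]
contact_force: [-0.1, -0.1, -0.2]
opening: 0.499
finger_force: 0.0
```

Call:
jog_arm:
  deltas: "0 0 0 0 0 0;0 0 0 0 0 0;0 0 0 0 0 0;0 0 0 0 0 0;0 0 0 0 0 0;0 0 0 0 0 0;0 0 0 0 0 0"
  gripper: 0
  squeeze: 25

```text
time: 25.98
eef_pos: [0.6159, 0.1908, 0.1035]
tcp_rot: [0.553, 0.833, -0.001, -0.0]
contact_force: [-5.0, -3.1, 5.6]
opening: 0.134
finger_force: 27.0
```

Call:
jog_arm:
  deltas: "-0.03 0 0 0 0 0.6;0 0 0 0 0 1;0 0 0 0 0 1;0 0 0 0 0 1;0 0 0 0 0 1;0 0 0 0 0 1;0 0 0 0 0 1;0 0 0 0 0 1;0 0 0 0 0 1;0 0 0 0 0 1;0 0 0 0 0 0.9;0 0 0 0 0 0;0 0 0 0 0 0"

```text
time: 27.6
eef_pos: [0.6162, 0.1911, 0.1036]
tcp_rot: [0.062, 0.998, -0.0, 0.0]
contact_force: [-2.6, -1.2, 5.3]
opening: 0.133
finger_force: 27.1
```

Call:
jog_arm:
  deltas: "0 0 0 0 0 0;0 0 0 0 0 0;0 0 0 0 0 0;0 0 1 0 0 0;0 0 1 0 0 0;0 0 1 0 0 0;0 0 1 0 0 0;-1 0.1 0 0 0 0;-1 0.1 0 0 0 0;-1 0.1 0 0 0 0;-1 0.1 0 0 0 0;-1 0.1 0 0 0 0;0 0 0 0 0 0;0 0 0 0 0 0"
  gripper: 0.5

```text
time: 29.35
eef_pos: [0.5167, 0.2012, 0.1832]
tcp_rot: [0.061, 0.998, 0.0, 0.001]
contact_force: [-0.1, -0.3, 0.2]
opening: 0.502
finger_force: 0.0
```

```bash
cat > pot.py <<'E'
from h import *
from slab import slab
from scipy.spatial.transform import Rotation as Ro
def beige(c,box,z,smin=25):
    """beige blobs inside world box (x0,x1,y0,y1)"""
    h=cv2.cvtColor(c['color'],cv2.COLOR_BGR2HSV)
    m=((h[...,0]>10)&(h[...,0]<28)&(h[...,1]>smin)&(h[...,2]>90)).astype(np.uint8)
    n,l,st,ce=cv2.connectedComponentsWithStats(m);o=[]
    for k in range(1,n):
        if st[k,4]<12: continue
        u,v=st[k,0]+(st[k,2]-1)/2,st[k,1]+(st[k,3]-1)/2
        p=px2w(c,u,v,z)[:2]
        if box[0]<p[0]<box[1] and box[2]<p[1]<box[3]: o.append((p.round(4),st[k,2:5].tolist(),(u,v)))
    return o
E
python3 - <<'E'
from pot import *
s=get_state();T=s['eef_pos'];c=shot('wrist');M=Ro.from_quat(s['tcp_rot']).as_matrix()
print(T,np.degrees(np.arctan2(M[1,1],M[0,1])),s['opening'])
print(beige(c,(.4,.75,.05,.35),.036))
t=shot('top');print(slab(t),beige(t,(.38,.75,-.3,.35),.036))
# check old images
E
```

```text
[0.5167117  0.20118968 0.18324147] 82.96188043484449 0.5019615613942682
[(array([0.5118, 0.2063]), [41, 40, 1261], (np.float64(325.0), np.float64(185.5)))]
((0.4482, -0.1564), (0.181, 0.122), 88.8, np.int32(1665)) [(array([ 0.6622, -0.1379]), [10, 10, 68], (np.float64(359.5), np.float64(170.5))), (array([0.5101, 0.264 ]), [51, 64, 1485], (np.float64(244.0), np.float64(216.5))), (array([ 0.4799, -0.1972]), [10, 10, 73], (np.float64(378.5), np.float64(222.5)))]
```

The slab has been knocked by about (-22, +28) mm and carried its contents along. The next pot is in the opening at (0.512, 0.206).

Call:
jog_arm:
  deltas: "-0.25 0.22 0 0 0 0;0 0 -1 0 0 0;0 0 -1 0 0 0;0 0 -1 0 0 0;0 0 -1 0 0 0;0 0 -1 0 0 0;0 0 -1 0 0 0;0 0 -0.8 0 0 0;0 0 -0.4 0 0 0;0 0 0 0 0 0;0 0 0 0 0 0"
  gripper: 0.65

```text
time: 30.82
eef_pos: [0.5115, 0.2057, 0.0391]
tcp_rot: [0.061, 0.998, 0.0, 0.001]
contact_force: [-0.2, 0.9, 0.1]
opening: 0.65
finger_force: 0.0
```

Call:
jog_arm:
  deltas: "0 0 0 0 0 0;0 0 0 0 0 0;0 0 0 0 0 0;0 0 0 0 0 0;0 0 0 0 0 0;0 0 0 0 0 0"
  gripper: 0.2
  squeeze: 30

```text
time: 31.58
eef_pos: [0.5117, 0.2058, 0.0395]
tcp_rot: [0.061, 0.998, 0.0, 0.001]
contact_force: [-0.4, 0.2, 6.4]
opening: 0.438
finger_force: 31.9
```

Call:
jog_arm:
  deltas: "0 0 0.5 0 0 0;0 0 1 0 0 0;0 0 1 0 0 0;0 0 1 0 0 0;0 0 1 0 0 0;0 0 0.9 0 0 0;-0.1 -0.5 0 0 0 0;-0.28 -1 0 0 0 0;-0.28 -1 0 0 0 0;-0.28 -1 0 0 0 0;-0.28 -1 0 0 0 0;-0.28 -1 0 0 0 0;-0.28 -1 0 0 0 0;-0.28 -1 0 0 0 0;-0.28 -1 0 0 0 0;-0.28 -1 0 0 0 0;-0.28 -1 0 0 0 0;-0.28 -1 0 0 0 0;-0.28 -1 0 0 0 0;0 0 0 0 0 0"

```text
time: 34.08
eef_pos: [0.4404, -0.0458, 0.1456]
tcp_rot: [0.063, 0.998, 0.0, -0.001]
contact_force: [0.3, -0.4, -1.0]
opening: 0.435
finger_force: 31.5
```

```bash
python3 - <<'E'
from pot import *
s=get_state();T=s['eef_pos'];c=shot('wrist','w9.png');M=Ro.from_quat(s['tcp_rot']).as_matrix()
print(T,s['opening'],s['finger_force']);P=px2w
for b in beige(c,(.3,.9,-.4,.35),.026):print(b)
t=shot('top');print(slab(t),beige(t,(.38,.55,-.3,-.12),.026))
g=cv2.cvtColor(c['color'],cv2.COLOR_BGR2GRAY);print(g.mean())
# slab contour in wrist image
m=(c['color'].min(2)>140).astype(np.uint8)
k=cv2.connectedComponentsWithStats(m);o=np.argsort(-k[2][1:,4])[:3]+1;print(k[2][o].tolist())
print([ (v,int(c['color'][v,u].min())) for u,v in [(150,100),(250,150),(330,150)]])
print(w2px(c,[[.448+a,-.156+b,.008] for a,b in[(-.06,-.09),(-.06,.09),(.06,.09),(.06,-.09)]]).round(0).tolist())
E
```

```text
[ 0.44042093 -0.04582295  0.14555719] 0.4353030530053707 31.50162799967802
(array([ 0.3133, -0.0051]), [19, 9, 91], (np.float64(358.0), np.float64(9.0)))
(array([0.3132, 0.0051]), [13, 6, 46], (np.float64(374.0), np.float64(6.5)))
(array([ 0.3128, -0.0542]), [5, 5, 15], (np.float64(282.0), np.float64(19.0)))
(array([0.3263, 0.0426]), [56, 9, 174], (np.float64(433.5), np.float64(21.0)))
(array([0.3252, 0.0091]), [16, 4, 41], (np.float64(381.5), np.float64(26.5)))
(array([ 0.3127, -0.1165]), [10, 14, 62], (np.float64(187.5), np.float64(32.5)))
(array([ 0.3168, -0.0663]), [14, 4, 24], (np.float64(264.5), np.float64(28.5)))
(array([ 0.3156, -0.0939]), [28, 10, 82], (np.float64(222.5), np.float64(32.5)))
(array([3.256e-01, 3.000e-04]), [9, 3, 17], (np.float64(368.0), np.float64(29.0)))
(array([ 0.3167, -0.0789]), [12, 3, 15], (np.float64(245.5), np.float64(31.0)))
(array([ 0.3262, -0.0223]), [14, 5, 44], (np.float64(333.5), np.float64(35.0)))
(array([ 0.3171, -0.1106]), [15, 6, 48], (np.float64(198.0), np.float64(38.5)))
(array([ 0.3268, -0.0362]), [10, 5, 25], (np.float64(312.5), np.floa
[... 855 characters left out ...]
.float64(86.5), np.float64(86.5)))
(array([ 0.4783, -0.196 ]), [42, 37, 1171], (np.float64(144.5), np.float64(268.0)))
(array([ 0.5135, -0.0561]), [76, 65, 3903], (np.float64(318.5), np.float64(286.0)))
(array([ 0.6082, -0.1723]), [6, 9, 16], (np.float64(209.5), np.float64(385.0)))
(array([ 0.6162, -0.1786]), [7, 3, 12], (np.float64(205.0), np.float64(392.0)))
((0.4498, -0.1598), (0.174, 0.118), 88.8, np.int32(1020)) [(array([ 0.4806, -0.1984]), [10, 10, 75], (np.float64(378.5), np.float64(222.5)))]
101.006890625
[[66, 140, 233, 152, 23581], [485, 260, 86, 77, 2839], [553, 204, 66, 83, 1875]]
[(100, 121), (150, 145), (150, 124)]
[[61.0, 164.0], [285.0, 135.0], [307.0, 270.0], [111.0, 292.0]]
```

Call:
jog_arm:
  deltas: "-0.22 -0.8 0 0 0 0;-0.22 -0.8 0 0 0 0;-0.22 -0.8 0 0 0 0;-0.22 -0.8 0 0 0 0;0 0 -1 0 0 0;0 0 -1 0 0 0;0 0 -1 0 0 0;0 0 -1 0 0 0;0 0 -1 0 0 0;0 0 -0.5 0 0 0;0 0 -0.2 0 0 0;0 0 0 0 0 0;0 0 0 0 0 0"

```text
time: 35.8
eef_pos: [0.4246, -0.1087, 0.033]
tcp_rot: [0.061, 0.998, -0.0, 0.001]
contact_force: [0.1, -0.2, -0.6]
opening: 0.428
finger_force: 31.5
```

Call:
jog_arm:
  deltas: "0 0 -0.15 0 0 0;0 0 0 0 0 0;0 0 0 0 0 0"

```text
time: 36.17
eef_pos: [0.4242, -0.1086, 0.0295]
tcp_rot: [0.061, 0.998, -0.0, 0.0]
contact_force: [0.4, -0.7, -0.7]
opening: 0.434
finger_force: 31.6
```

Call:
jog_arm:
  deltas: "0 0 0 0 0 0;0 0 0 0 0 0;0 0 0 0 0 0;0 0 0.4 0 0 0;0 0 1 0 0 0;0 0 1 0 0 0;0 0 1 0 0 0;0 0 1 0 0 0;0 0 1 0 0 0;0 0 1 0 0 0;0 0 1 0 0 0;0 0 1 0 0 0"
  gripper: 0.65

```text
time: 37.67
eef_pos: [0.424, -0.1083, 0.1985]
tcp_rot: [0.061, 0.998, -0.0, 0.0]
contact_force: [-0.4, 0.2, 0.6]
opening: 0.654
finger_force: 0.0
```

```bash
python3 - <<'E'
from pot import *
s=get_state();T=s['eef_pos'];c=shot('wrist','w10.png')
print(T,s['opening'],s['qpos'].round(2))
for b in beige(c,(.37,.55,-.3,-.05),.026):print(b)
t=shot('top');print(slab(t),beige(t,(.38,.55,-.3,-.03),.026))
E
```

```text
[ 0.42395824 -0.10833957  0.19851193] 0.6535767416009792 [-0.48 -0.21  2.19  0.    1.16 -1.93]
(array([ 0.4246, -0.1091]), [37, 36, 1081], (np.float64(319.0), np.float64(184.5)))
(array([ 0.4794, -0.1986]), [36, 32, 861], (np.float64(235.5), np.float64(248.5)))
((0.4698, -0.2166), (0.158, 0.081), 36.5, np.int32(243)) [(array([ 0.4806, -0.1984]), [10, 10, 67], (np.float64(378.5), np.float64(222.5)))]
```

Call:
jog_arm:
  deltas: "0.53 0.83 0 0 0 -1;0.53 0.83 0 0 0 -1;0.53 0.83 0 0 0 -1;0.53 0.83 0 0 0 -1;0.53 0.83 0 0 0 -1;0.53 0.83 0 0 0 -1;0.53 0.83 0 0 0 -1;0.53 0.83 0 0 0 -1;0.53 0.83 0 0 0 -1;0.53 0.83 0 0 0 -1;0.53 0.83 0 0 0 -1;0.53 0.83 0 0 0 -1;0.53 0.83 0 0 0 -1;0.53 0.83 0 0 0 -1;0.53 0.83 0 0 0 -1;0.53 0.83 0 0 0 -1;0.53 0.83 0 0 0 -1;0.53 0.83 0 0 0 -1;0 0 0 0 0 -1;0 0 0 0 0 -1"
  gripper: 0.5

```text
time: 40.28
eef_pos: [0.6144, 0.1906, 0.1959]
tcp_rot: [0.874, 0.486, -0.001, -0.0]
contact_force: [0.6, 0.6, 0.5]
opening: 0.499
finger_force: 0.0
```

Call:
jog_arm:
  deltas: "0 0 0 0 0 -1;0 0 0 0 0 -1;0 0 0 0 0 -1;0 0 0 0 0 -1;0 0 0 0 0 -1;0 0 0 0 0 -1;0 0 0 0 0 -1;0 0 0 0 0 -1;0 0 0 0 0 -1;0 0 0 0 0 -1;0 0 0 0 0 -1;0 0 0 0 0 -0.4;0 0 0 0 0 0;0 0 0 0 0 0"

```text
time: 42.02
eef_pos: [0.6146, 0.1903, 0.1967]
tcp_rot: [0.998, -0.06, -0.0, 0.0]
contact_force: [-0.5, 0.0, -0.8]
opening: 0.5
finger_force: 0.0
```

```bash
cat > knob.py <<'E'
from pot import *
s=get_state();T=s['eef_pos'];c=shot('wrist','k_%d.png'%(s['time']*10));M=Ro.from_quat(s['tcp_rot']).as_matrix()
print(T,'yaw',np.degrees(np.arctan2(M[1,1],M[0,1])),s['qpos'][5])
im=c['color'].astype(int)
P=w2px(c,[[.616,.191,.108]])[0];u0,v0=P.astype(int);print(P)
m=(im[v0-50:v0+50,u0-50:u0+50].max(2)<45).astype(np.uint8)
k=cv2.connectedComponentsWithStats(m);L=k[1];i=L[50,50] if L[50,50] else 1+np.argmax(k[2][1:,4])
pts=np.argwhere(L==i)[:,::-1]+[u0-50,v0-50];print(k[2][i].tolist())
W=np.array([px2w(c,*p,.108)[:2] for p in pts],np.float32)
r=cv2.minAreaRect(W);print('rect at z.108',r)
d=W-W.mean(0);vx=np.linalg.svd(d,full_matrices=False)[2][0];print('bar ang',np.degrees(np.arctan2(vx[1],vx[0])))
tf=(np.c_[W,np.full(len(W),.108)]-T)@M;print('tool y range',tf[:,1].min(),tf[:,1].max(),'x',tf[:,0].min(),tf[:,0].max())
E
python3 knob.py
```

```text
[0.6146099  0.19030702 0.19672181] yaw -96.91082982363291 1.8342138611279106
[317.31288849 217.4643741 ]
[43, 7, 17, 71, 1124]
rect at z.108 ((0.6211066842079163, 0.18996106088161469), (0.010670310817658901, 0.05035287141799927), 82.55006408691406)
bar ang 172.60469
tool y range -0.006000781748563297 0.0049465035375940184 x -0.01857759274323026 0.03172474319721487
```

Call:
jog_arm:
  deltas: "0.08 0.03 0 0 0 0;0 0 -1 0 0 0;0 0 -1 0 0 0;0 0 -1 0 0 0;0 0 -1 0 0 0;0 0 -0.7 0 0 0;0 0 0 0 0 0;0 0 0 0 0 0"

```text
time: 43.08
eef_pos: [0.6171, 0.1911, 0.1041]
tcp_rot: [0.998, -0.061, 0.001, -0.0]
contact_force: [0.4, 0.2, 0.4]
opening: 0.499
finger_force: 0.0
```

Call:
jog_arm:
  deltas: "0 0 0 0 0 0;0 0 0 0 0 0;0 0 0 0 0 0;0 0 0 0 0 0;0 0 0 0 0 0;0 0 0 0 0 0;0 0 0 0 0 0"
  gripper: 0
  squeeze: 25

```text
time: 43.95
eef_pos: [0.617, 0.191, 0.1044]
tcp_rot: [0.998, -0.061, 0.001, -0.0]
contact_force: [-0.4, -0.6, 6.6]
opening: 0.132
finger_force: 27.2
```

Call:
jog_arm:
  deltas: "0 0 0 0 0 0.6;0 0 0 0 0 1;0 0 0 0 0 1;0 0 0 0 0 1;0 0 0 0 0 1;0 0 0 0 0 1;0 0 0 0 0 1;0 0 0 0 0 1;0 0 0 0 0 1;0 0 0 0 0 1;0 0 0 0 0 1;0 0 0 0 0 1;0 0 0 0 0 1;0 0 0 0 0 1;0 0 0 0 0 1;0 0 0 0 0 1;0 0 0 0 0 1;0 0 0 0 0 1;0 0 0 0 0 1;0 0 0 0 0 1"

```text
time: 46.45
eef_pos: [0.6154, 0.1924, 0.1044]
tcp_rot: [0.605, 0.796, 0.0, -0.002]
contact_force: [-5.8, 3.2, 8.7]
opening: 0.132
finger_force: 27.7
```

Call:
jog_arm:
  deltas: "0 0 0 0 0 1;0 0 0 0 0 0.5;0 0 0 0 0 0;0 0 0 0 0 0"

```text
time: 46.95
eef_pos: [0.6153, 0.1924, 0.1044]
tcp_rot: [0.545, 0.839, -0.0, -0.002]
contact_force: [-6.8, 1.5, 8.4]
opening: 0.135
finger_force: 27.7
```

Call:
jog_arm:
  deltas: "0 0 0 0 0 0;0 0 0 0 0 0;0 0 0 0 0 0;0 0 1 0 0 0;0 0 1 0 0 0;0 0 1 0 0 0;0 0 1 0 0 0.9;-1 0.1 0 0 0 0.9;-1 0.1 0 0 0 0.9;-1 0.1 0 0 0 0.9;-1 0.1 0 0 0 0.9;-1 0.1 0 0 0 0.9;0 0 0 0 0 1;0 0 0 0 0 1;0 0 0 0 0 1;0 0 0 0 0 1;0 0 0 0 0 0.7;0 0 0 0 0 0;0 0 0 0 0 0"
  gripper: 0.5

```text
time: 49.32
eef_pos: [0.5167, 0.201, 0.1842]
tcp_rot: [0.072, 0.997, 0.0, 0.001]
contact_force: [0.4, 0.1, -0.5]
opening: 0.501
finger_force: 0.0
```

```bash
python3 - <<'E'
from pot import *
s=get_state();T=s['eef_pos'];c=shot('wrist','p3.png');M=Ro.from_quat(s['tcp_rot']).as_matrix()
print(T,np.degrees(np.arctan2(M[1,1],M[0,1])),s['opening'])
print(beige(c,(.4,.75,.05,.35),.036))
t=shot('top');print(slab(t),beige(t,(.38,.55,-.3,0),.026))
E
```

```text
[0.51672192 0.20101665 0.18421112] 81.75986684970674 0.5011446388758607
[(array([0.5147, 0.2059]), [41, 40, 1251], (np.float64(325.0), np.float64(188.5)))]
((0.4482, -0.1564), (0.182, 0.122), 88.8, np.int32(1582)) [(array([ 0.4806, -0.1984]), [10, 10, 72], (np.float64(378.5), np.float64(222.5))), (array([ 0.4258, -0.1071]), [10, 9, 71], (np.float64(352.5), np.float64(239.0)))]
```

Third pot at (0.515, 0.206), and the slab is where I last measured it. Grasping.

Call:
jog_arm:
  deltas: "-0.1 0.22 0 0 0 0;0 0 -1 0 0 0;0 0 -1 0 0 0;0 0 -1 0 0 0;0 0 -1 0 0 0;0 0 -1 0 0 0;0 0 -1 0 0 0;0 0 -0.8 0 0 0;0 0 -0.45 0 0 0;0 0 0 0 0 0;0 0 0 0 0 0"
  gripper: 0.65

```text
time: 50.8
eef_pos: [0.5151, 0.2055, 0.039]
tcp_rot: [0.071, 0.997, 0.0, 0.001]
contact_force: [-0.2, 0.5, 1.0]
opening: 0.654
finger_force: 0.0
```

Call:
jog_arm:
  deltas: "0 0 0 0 0 0;0 0 0 0 0 0;0 0 0 0 0 0;0 0 0 0 0 0;0 0 0 0 0 0;0 0 0 0 0 0"
  gripper: 0.2
  squeeze: 30

```text
time: 51.55
eef_pos: [0.5153, 0.2055, 0.0394]
tcp_rot: [0.071, 0.997, 0.0, 0.001]
contact_force: [-0.6, -1.0, 5.2]
opening: 0.443
finger_force: 31.1
```

Call:
jog_arm:
  deltas: "0 0 0.5 0 0 0;0 0 1 0 0 0;0 0 1 0 0 0;0 0 1 0 0 0;0 0 1 0 0 0;0 0 0.9 0 0 0;-0.1 -0.5 0 0 0 0;-0.25 -1 0 0 0 0;-0.25 -1 0 0 0 0;-0.25 -1 0 0 0 0;-0.25 -1 0 0 0 0;-0.25 -1 0 0 0 0;-0.25 -1 0 0 0 0;-0.25 -1 0 0 0 0;-0.25 -1 0 0 0 0;-0.25 -1 0 0 0 0;-0.25 -1 0 0 0 0;-0.25 -1 0 0 0 0;-0.25 -1 0 0 0 0;0 0 0 0 0 0"

```text
time: 54.05
eef_pos: [0.4513, -0.0461, 0.1456]
tcp_rot: [0.073, 0.997, 0.0, -0.001]
contact_force: [0.2, 0.4, -0.5]
opening: 0.437
finger_force: 30.8
```

```bash
python3 - <<'E'
from pot import *
s=get_state();c=shot('wrist','w11.png');print(s['eef_pos'],s['opening'])
print([b for b in beige(c,(.37,.56,-.3,.1),.026) if b[1][2]>300])
E
```

```text
[ 0.45128685 -0.04609183  0.14559566] 0.43664003880318036
[(array([ 0.4245, -0.1072]), [47, 45, 1571], (np.float64(234.0), np.float64(181.0))), (array([ 0.4789, -0.1959]), [43, 37, 1207], (np.float64(143.0), np.float64(260.0))), (array([ 0.5233, -0.0569]), [76, 65, 3932], (np.float64(319.5), np.float64(285.0)))]
```

Call:
jog_arm:
  deltas: "-0.17 -1 0 0 0 0;-0.17 -1 0 0 0 0;-0.17 -1 0 0 0 0;-0.17 -1 0 0 0 0;-0.17 -1 0 0 0 0;-0.17 -1 0 0 0 0;-0.17 -1 0 0 0 0;-0.17 -1 0 0 0 0;0 0 -1 0 0 0;0 0 -1 0 0 0;0 0 -1 0 0 0;0 0 -1 0 0 0;0 0 -1 0 0 0;0 0 -0.5 0 0 0;0 0 -0.2 0 0 0;0 0 0 0 0 0;0 0 0 0 0 0"

```text
time: 56.22
eef_pos: [0.4258, -0.205, 0.033]
tcp_rot: [0.071, 0.997, -0.0, 0.001]
contact_force: [-0.7, 0.8, -0.7]
opening: 0.437
finger_force: 30.8
```

Call:
jog_arm:
  deltas: "0 0 -0.15 0 0 0;0 0 0 0 0 0;0 0 0 0 0 0"

```text
time: 56.6
eef_pos: [0.4254, -0.2047, 0.0294]
tcp_rot: [0.071, 0.997, -0.0, 0.0]
contact_force: [0.6, -0.3, 0.4]
opening: 0.437
finger_force: 30.8
```

Call:
jog_arm:
  deltas: "0 0 0 0 0 0;0 0 0 0 0 0;0 0 0 0 0 0;0 0 0.4 0 0 0;0 0 1 0 0 0;0 0 1 0 0 0;0 0 1 0 0 0;0 0 1 0 0 0;0 0 1 0 0 0;0 0 1 0 0 0;0 0 1 0 0 0;0 0 1 0 0 0;0 0 0 0 0 0"
  gripper: 0.65

```text
time: 58.22
eef_pos: [0.4262, -0.2053, 0.1996]
tcp_rot: [0.071, 0.997, -0.001, 0.002]
contact_force: [0.5, -0.3, -0.1]
opening: 0.653
finger_force: 0.0
```

```bash
python3 - <<'E'
from pot import *
s=get_state();c=shot('wrist','w12.png');print(s['eef_pos'],s['opening'])
print([b for b in beige(c,(.37,.56,-.3,.1),.026) if b[1][2]>200])
E
```

```text
[ 0.42620202 -0.20531915  0.19956703] 0.6531359094673009
[(array([ 0.4243, -0.1112]), [39, 38, 1123], (np.float64(423.0), np.float64(166.5))), (array([ 0.4246, -0.2047]), [38, 37, 1069], (np.float64(320.5), np.float64(181.0))), (array([ 0.4781, -0.1997]), [36, 33, 906], (np.float64(333.5), np.float64(233.0)))]
```

Call:
jog_arm:
  deltas: "0.47 0.99 0 0 0 -0.51;0.47 0.99 0 0 0 -0.51;0.47 0.99 0 0 0 -0.51;0.47 0.99 0 0 0 -0.51;0.47 0.99 0 0 0 -0.51;0.47 0.99 0 0 0 -0.51;0.47 0.99 0 0 0 -0.51;0.47 0.99 0 0 0 -0.51;0.47 0.99 0 0 0 -0.51;0.47 0.99 0 0 0 -0.51;0.47 0.99 0 0 0 -0.51;0.47 0.99 0 0 0 -0.51;0.47 0.99 0 0 0 -0.51;0.47 0.99 0 0 0 -0.51;0.47 0.99 0 0 0 -0.51;0.47 0.99 0 0 0 -0.51;0.47 0.99 0 0 0 -0.51;0.47 0.99 0 0 0 -0.51;0.47 0.99 0 0 0 -0.51;0.47 0.99 0 0 0 -0.4"
  gripper: 0.5

```text
time: 60.78
eef_pos: [0.6127, 0.1919, 0.1954]
tcp_rot: [0.545, 0.838, -0.001, -0.001]
contact_force: [0.3, -0.3, 0.2]
opening: 0.501
finger_force: 0.0
```

Call:
jog_arm:
  deltas: "0 0 0 0 0 0;0 0 0 0 0 0"

```text
time: 61.02
eef_pos: [0.6126, 0.1909, 0.1961]
tcp_rot: [0.544, 0.839, -0.001, -0.001]
contact_force: [-0.5, -0.2, -0.1]
opening: 0.501
finger_force: 0.0
```

```bash
python3 knob.py
```

```text
[0.61255705 0.1908724  0.19612654] yaw 24.03908580419988 -0.275132100264217
[323.85995743 219.80099359]
[43, 8, 17, 71, 1135]
rect at z.108 ((0.6141226887702942, 0.19534483551979065), (0.010757981799542904, 0.050522591918706894), 23.838027954101562)
bar ang -66.0787
tool y range -0.0020111710312200365 0.008835616591474933 x -0.02182550666701191 0.028679063473552625
```

Call:
jog_arm:
  deltas: "0.18 0.03 0 0 0 0;0 0 -1 0 0 0;0 0 -1 0 0 0;0 0 -1 0 0 0;0 0 -1 0 0 0;0 0 -0.7 0 0 0;0 0 0 0 0 0;0 0 0 0 0 0"

```text
time: 62.08
eef_pos: [0.6175, 0.1921, 0.104]
tcp_rot: [0.545, 0.839, 0.0, 0.001]
contact_force: [0.7, 0.6, -0.8]
opening: 0.501
finger_force: 0.0
```

Call:
jog_arm:
  deltas: "0 0 0 0 0 0;0 0 0 0 0 0;0 0 0 0 0 0;0 0 0 0 0 0;0 0 0 0 0 0;0 0 0 0 0 0;0 0 0 0 0 0"
  gripper: 0
  squeeze: 25

```text
time: 62.95
eef_pos: [0.6158, 0.1913, 0.1045]
tcp_rot: [0.544, 0.839, -0.002, -0.001]
contact_force: [-5.5, -3.3, 5.7]
opening: 0.134
finger_force: 27.1
```

Call:
jog_arm:
  deltas: "0 0 0 0 0 0.6;0 0 0 0 0 1;0 0 0 0 0 1;0 0 0 0 0 1;0 0 0 0 0 1;0 0 0 0 0 1;0 0 0 0 0 1;0 0 0 0 0 1;0 0 0 0 0 1;0 0 0 0 0 1;0 0 0 0 0 0.5;0 0 0 0 0 0;0 0 0 0 0 0"

```text
time: 64.58
eef_pos: [0.6157, 0.1912, 0.1045]
tcp_rot: [0.07, 0.998, -0.001, -0.002]
contact_force: [-5.5, -3.6, 6.0]
opening: 0.133
finger_force: 27.1
```

Call:
jog_arm:
  deltas: "0 0 0 0 0 0;0 0 0 0 0 0;0 0 0 0 0 0;0 0 1 0 0 0;0 0 1 0 0 0;0 0 1 0 0 0;0 0 1 0 0 0;0 0 1 0 0 0;0 0 1 0 0 0;0 0 0 0 0 0"
  gripper: 0.5

```text
time: 65.82
eef_pos: [0.618, 0.1922, 0.2262]
tcp_rot: [0.071, 0.997, 0.0, 0.002]
contact_force: [-0.5, 1.1, 0.4]
opening: 0.501
finger_force: 0.0
```

```bash
python3 knob.py; python3 - <<'E'
from pot import *
t=shot('top','tend.png');t0=cv2.imread('pics/top0.png');print(slab(t),beige(t,(.38,.55,-.3,0),.026))
# what changed since the start, around rack/bystanders
for n,(a,b,cc,d) in dict(rack=(348,400,180,206),cast=(425,452,224,248),spat=(192,210,198,265),bur=(328,350,142,162)).items():
    print(n,np.abs(t['color'][cc:d,a:b].astype(int)-t0[cc:d,a:b]).max(2).mean().round(1),(np.abs(t['color'][cc:d,a:b].astype(int)-t0[cc:d,a:b]).max(2)>25).sum())
E
```

```text
[0.61804844 0.19217394 0.22622555] yaw 81.87714351554891 -1.2840922238585204
[317.68393553 200.46485402]
[43, 13, 15, 63, 903]
rect at z.108 ((0.611595094203949, 0.19104014337062836), (0.010741246864199638, 0.04934217780828476), 82.13246154785156)
bar ang -7.9588065
tool y range -0.00751393180477097 0.0032755277460724272 x -0.017899148228788544 0.03141983726117111
((0.4482, -0.1565), (0.182, 0.122), 88.8, np.int32(1512)) [(array([ 0.4806, -0.1984]), [10, 10, 71], (np.float64(378.5), np.float64(222.5))), (array([ 0.4258, -0.1071]), [10, 9, 68], (np.float64(352.5), np.float64(239.0))), (array([ 0.4272, -0.2033]), [10, 9, 72], (np.float64(380.5), np.float64(238.0)))]
rack 11.3 4
cast 11.1 0
spat 9.9 0
bur 10.3 0
```

```bash
python3 - <<'E'
from pot import *
t=load('top');im=t['color'].astype(int)
P=w2px(t,[[.476,-.107,.016]])[0];u,v=P.round().astype(int);print(P)
print(im[v-9:v+10,u-9:u+10].min(2))
c=load('wrist')
print('blank cols',[c['color'][int(b),int(a)].tolist() for a,b in w2px(c,[[.5172,.205,.063],[.617+.05,.08+.02,.018]])])
E
```

```text
[351.82836053 224.56192239]
[[228 226 229 231 231 232 231 232 231 232 231 232 231 231 231 232 231 232
  233]
 [231 230 230 230 229 230 230 229 231 230 230 230 229 231 230 230 229 230
  231]
 [231 230 229 229 229 231 229 230 231 230 230 231 231 230 230 230 230 229
  230]
 [229 230 230 229 231 229 229 225 220 223 226 226 228 229 230 228 230 230
  230]
 [229 229 229 230 230 226 228 225 221 223 225 224 227 229 230 229 229 229
  230]
 [230 230 230 230 230 220 221 230 231 231 229 227 229 230 228 229 230 231
  230]
 [229 229 231 230 231 218 218 231 230 229 231 229 228 227 227 230 230 228
  230]
 [228 230 229 230 232 219 219 231 230 230 229 229 225 223 226 230 230 229
  230]
 [230 230 229 232 229 216 220 230 229 229 229 229 223 224 227 230 230 230
  228]
 [230 230 230 231 225 213 220 231 231 230 230 227 224 223 227 231 229 229
  229]
 [230 228 230 231 223 217 226 231 231 229 228 226 227 226 225 230 229 230
  229]
 [231 229 230 230 227 227 228 225 226 227 228 228 231 226 227 230 229 230
  229]
 [229 230 230 229 230 231 227 223 222 222 219 218 226 229 229 229 229 230
  230]
 [230 230 230 228 229 230 230 229 227 226 224 223 226 229 228 230 229 228
  229]
 [229 229 228 230 228 229 230 229 231 230 229 231 231 229 230 230 231 230
  229]
 [230 230 230 230 230 230 229 230 229 230 230 230 230 229 229 229 229 229
  229]
 [228 231 229 229 229 229 230 231 230 230 231 231 230 229 229 230 229 229
  229]
 [230 229 229 230 229 229 230 231 231 231 233 231 231 230 229 229 229 229
  229]
 [229 229 230 230 230 230 232 229 220 216 217 218 222 228 231 230 230 230
  228]]
blank cols [[118, 114, 108], [121, 125, 129]]
```

The dish outline sits square on the slab at its expected spot, the pots are in place, and the blank faces the opening with the knob bar at 172°. Handing in.

```bash
python3 -c "
from plant import ctrl
print(ctrl.sign_off())"
```

```text
the job is handed in; nothing more can be done
None
```

I handed the job in at about 66 s of the 210 s: all three paste pots and the glass dish stand on the slab, and the blank block fills the opening. `sign_off` returned no verdict. My last checks were camera measurements, not a viewed picture. The slab was knocked about 35 mm mid-run with its pots still on it, and I allowed for that when placing the rest.

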